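# Ready a studded chest for its lid stay

## Task

Get this studded chest ready for its lid stay. First press the loose red lid of the tack tin down until it sits fully home and level on the tin's rim, then swing the chest's hinged flap up until it lines up with the orange pointer and hold it there with the fingers: finish while still holding it, since it falls shut when let go. Leave the pointer, the hammer and the varnish jar where they are.

Things in the scene. Friction and masses are not known exactly. Their poses are not given: they have to be found in the camera images.
- chest: Black wooden chest with brass studs, fixed to the bench, 200 (x) x 360 (y) x 110 mm high; origin at the centre of its underside, z up. Its +y two thirds are covered by the hinged flap (y -62 to 174 mm); its -y end is an open bay where a steel tack tin stands. The chest's yaw and place vary.
- tin_rim (a point): Centre of the mouth of the fixed steel tack tin, at rim height: chest frame (-30, -119, 120) mm. Tin 84 mm outside, 77 mm inside diameter. Four small spring catches inside the mouth keep the loose lid proud until it is pressed in.
- lid_top (a point): Centre of the top of the loose red tin lid (60 g): a flat brass boss 30 mm in diameter, 4 mm high, on a flange 94 mm in diameter and 5 mm thick, with a 71 mm plug below. It starts centred on the tin, standing about 7 mm proud. Pressed home at its centre (about 10 N, straight down) its flange rests on the rim and this point lies 9 mm above tin_rim; it stays there by itself. The point's z is the lid's axis.
- flap (a joint): Angle of the chest's hinged flap, rad: 0 closed and flat, growing as its robot-side edge rises; stops at 1.7. It starts closed and falls shut when let go. Flap: black studded board 193 x 236 x 14 mm, 0.45 kg, hinge along the chest's y at the far (chest +x) edge.
- flap_hinge (a point): Point on the hinge axis at the middle of the flap's width: chest frame (88, 56, 117) mm, at mid-thickness of the flap. The axis runs along the chest's y.
- flap_knob (a point): Centre of the flap's brass knob: a disc 28 mm in diameter, 16 mm thick, standing on edge on the flap (its axis, and so the direction to pinch it, along the chest's y, parallel to the hinge; it can turn between the fingers as the flap swings). With the flap closed it is 150 mm to the chest's -x side of the hinge axis and 40 mm above it, 33 mm above the flap's upper face. The point's x, y, z turn with the flap and equal the chest's when closed.
- pointer (a joint): Angle of the orange pointer, rad, measured like flap about the same hinge axis; the flap is at the marked angle when both are equal. It is stiff and varies between 0.55 and 1.05 from start to start.
- pointer_tip (a point): Centre of the round tip (24 mm) of the orange pointer: a bar 165 mm long, 12 mm wide, 6 mm thick, beside the flap at the chest's +y side (137 mm to +y of flap_hinge), pivoted on the hinge axis. The point's x lies along the bar, towards the pivot.
- hammer_mid (a point): Middle of a hammer, 260 mm long, lying beside the chest on its -y side. Leave it.
- varnish_mid (a point): Middle of the small varnish jar, 60 mm in diameter and 85 mm high, standing on the chest's +y side. Leave it.
There are look-alikes about, which are no part of the job. There is more than one size of the part that bears lid_top; the job needs the largest.

How it is judged:
By the outcome, as a careful person would: the job done as asked, in the order asked, and still so for the second after the job is handed in, while the arm keeps its last pose, push and grip.
It also fails if it takes over 58 s, if anything falls off the work surface, if the arm or the gripper's body presses on something with over 40 N, if the wrist force passes 120 N, or if a joint passes its speed limit or range.

## Robot

A 6-joint arm with a two-finger parallel gripper is mounted at the origin on the work surface. World frame = base frame: x ahead of the robot, y to its left, z up, the work surface at z = 0. Lengths are in mm, angles in rad, forces in N, time in s.
With the tool pointing down it reaches from about 300 to 775 mm from the base axis. Payload 14.6 kg.
Tool frame: the origin (TCP) lies midway between the tips of the shut fingers; the grasp point (between the pads) lies 19 mm behind it (pinch_z is the distance from the TCP to the grasp point, in mm); z points along the fingers, y is the direction in which the jaws open and shut (so a half turn about z gives the same grasp; the last joint's range is limited). The gripper opens to 94 mm and grips with 3 to 60 N. Pads are 16 mm wide; open, the fingers measure 119 mm over their backs; the gripper's body (75 mm by 177 mm) begins 78 mm behind the grasp point.
Start: joints at [-1.179, 0.3, 1.521, -0, 1.321, -0.067], TCP at [243.572, -493.115, 205.446] pointing down, gripper open.
Joint ranges: [-3.03, 3.03], [-0.79, 2.21], [0.23, 2.52], [-1.04, 4.18], [0, 3.07], [-2.55, 2.55]. Speed limits (rad/s): [2.22, 2.22, 2.57, 3.14, 3.14, 3.14].

## Interface

Orientations are given as [roll, pitch, yaw] about the fixed x, y, z axes, in that order (R = Rz(yaw) Ry(pitch) Rx(roll)).
In Python, from cell import read_state, camera, sign_off, pinch_z gives the robot as it stands. The module is installed in compiled form; this text tells all that it offers.
- The arm moves only by the tool servo_tool, never from a script. Its argument "series" is a list of rows, each a list of 6 numbers: the shift along the tool's x, y, z in cm, then the turn, a rotation vector about the tool's x, y, z in rad. In form: [[tx, ty, tz, rx, ry, rz], ...]. A call has exactly 10 rows; each row is the pose to reach, as a shift and turn from the pose commanded when the call began, along the tool's axes at that moment; what a row does not reach only later rows make up. A row lasts 1/12 s, in which the tool goes at most 41.7 mm and 7.16 degrees, less where a joint would pass 70% of its speed; a pose out of reach is approached as far as the arm can. A call with a gripper value outside its range is refused whole. "gripper" is the finger opening in cm, from 0 to 9.4, set as the call begins (left out, the last holds). The fingers move at their own pace and stop on an object; "grip_force" is the grip in N (left out, the last holds). Time passes only in rows, so rows that repeat a pose let the fingers close, or fill a call up. It gives the time, the measured TCP pose, the force and the opening at its end, in the units of the state.
- read_state(): the state, without advancing time (a new reading comes with each control period).
- camera(name): name is "scene" or "top"; returns a dict with "pixels" (480x640x3 uint8, red, green, blue), "fx", "fy", "cx", "cy" (pixels), "pose" (4x4, takes a point from camera to world coordinates). Camera axes: x right, y down, z forward; pixel columns grow to the right and rows downward; lengths in mm; the calibration is good to about 2 mm. A picture is of the moment at which its call begins. There is no depth.
- sign_off(): hands the job in, once; it reports no verdict.
The state is a dict: "clock": time; "joints": joint angles; "qd": joint speeds; "effort": joint torques, N m; "eef_pos": TCP position; "eef_rot": TCP orientation; "wrist_force": force on the tool from outside, world axes, zero at the start; "moment": the same for the moment, N m; "finger_gap": finger opening in mm.
Only numpy, scipy, OpenCV 4.12 (cv2) and the standard library are available. Lean on these libraries where they do the work, as an engineer would, in place of code of your own. Each camera call takes 0.05 s, during which the arm holds its last target.

## Working session

There is one attempt and no reset: what is moved stays moved. The work goes in short steps, Python scripts to look and compute and a tool call to move; the robot and the scene stay as the last step left them, time stands still between calls to the robot, and variables do not carry over. Pictures are saved under pics/ and viewed, and the job is handed in when it is done.

Besides the shell and the picture viewer there is one more tool, called after "Emit:" as name(argument=value, ...), one argument or row to a line, values as JSON. servo_tool: Moves the arm, as the interface text tells. Its arguments: {"type":"object","properties":{"series":{"type":"array"},"gripper":{"type":"number"},"grip_force":{"type":"number"}},"required":["series"]}

```bash
mkdir -p pics
python3 - <<'E'
from cell import *
import cv2,pickle
print(read_state(), pinch_z if not callable(pinch_z) else pinch_z())
for n in("scene","top"):
    c=camera(n);pickle.dump(c,open(n+".pkl","wb"));cv2.imwrite(f"pics/{n}0.png",c["pixels"][:,:,::-1]);print(c["fx"],c["fy"],c["cx"],c["cy"],c["pose"])
E
```

```text
{'clock': 0.0, 'joints': array([-1.17862215e+00,  3.00445015e-01,  1.52159435e+00, -2.61186534e-05,
        1.32067120e+00, -6.65796179e-02]), 'qd': array([-1.21563651e-03,  4.29068717e-04,  4.37232017e-04,  1.74416728e-03,
       -6.59901598e-05, -1.27183664e-03]), 'effort': array([-2.34401843e-03, -5.31807911e+01, -3.52739060e+01,  7.07944552e-02,
        2.43287394e-02, -1.14929412e-04]), 'eef_pos': array([ 243.45839369, -492.89042251,  204.89501773]), 'eef_rot': array([-3.14047553e+00, -4.91329525e-05,  4.58760251e-01]), 'wrist_force': array([-0.5343805 ,  0.04876512,  0.07543301]), 'moment': array([ 0.0371879 , -0.00353982, -0.02904985]), 'finger_gap': 93.99432972922102} 18.8
552.3128901041973 552.3128901041973 325.03153972097965 239.21355957126164 [[-5.38202725e-01  4.86136012e-01 -6.88483554e-01  1.43683311e+03]
 [ 8.42815355e-01  3.10122301e-01 -4.39870932e-01  6.44765820e+02]
 [-3.22996468e-04 -8.17004245e-01 -5.76631563e-01  8.74061120e+02]
 [ 0.00000000e+00  0.00000000e+00  0.00000000e+00  1.00000000e+00]]
617.2142946224977 617.2142946224977 323.4190286512718 229.26686524903224 [[ 1.60896254e-02 -9.91930343e-01  1.25758971e-01  3.11653661e+02]
 [-9.99826024e-01 -1.71481638e-02 -7.33910131e-03  3.88043988e+01]
 [ 9.43641271e-03 -1.25619008e-01 -9.92033678e-01  1.55327259e+03]
 [ 0.00000000e+00  0.00000000e+00  0.00000000e+00  1.00000000e+00]]
```

View pics/scene0.png

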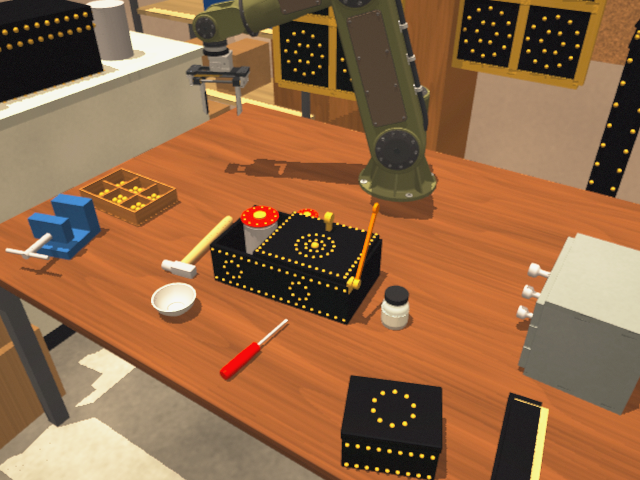

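View pics/top0.png

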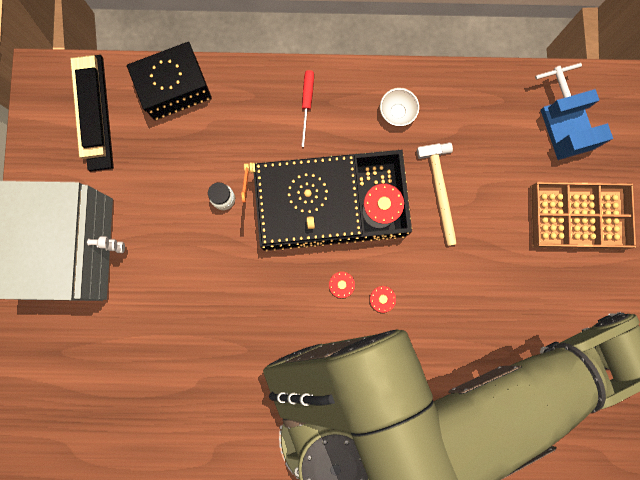

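The scene camera shows the chest at about (300,260), the large red lid on the tin at (260,216), the knob at (328,218), and the pointer from its pivot (354,284) to its tip (376,208). The top view shows three red lids: (384,203) on the tin, and smaller ones at (342,285) and (383,299) on the bench. The one on the tin is the largest and stands in the chest's bay, so it fits the description. I'll confirm that in enlarged crops.

Run:
```python
import cv2
t=cv2.imread("pics/top0.png");s=cv2.imread("pics/scene0.png")
cv2.imwrite("pics/tc.png",cv2.resize(t[140:320,225:425],None,fx=4,fy=4,interpolation=2)[:600] if 0 else cv2.resize(t[140:290,230:425],None,fx=4,fy=4,interpolation=2))
cv2.imwrite("pics/sc.png",cv2.resize(s[190:320,205:405],None,fx=4,fy=4,interpolation=2))
cv2.imwrite("pics/lids.png",cv2.resize(t[170:320,320:420],None,fx=4,fy=4,interpolation=2))
```

```text
(no output)
```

View pics/tc.png

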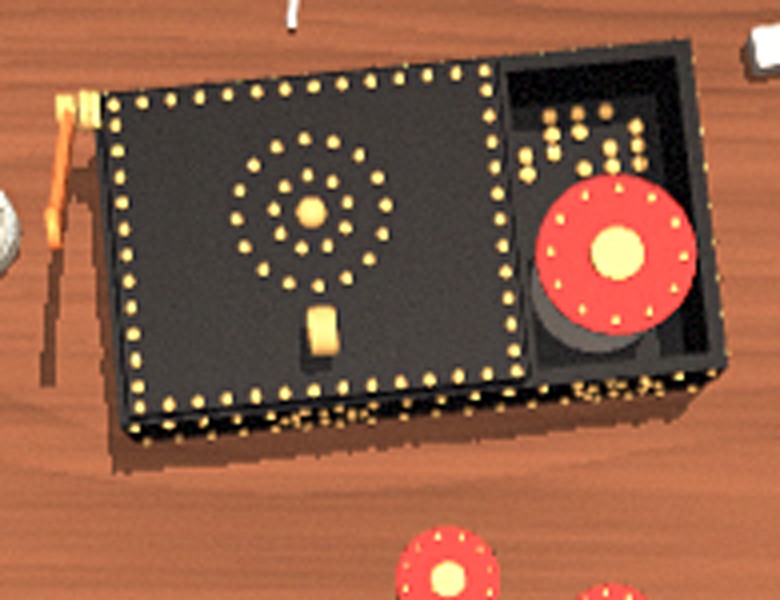

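View pics/sc.png

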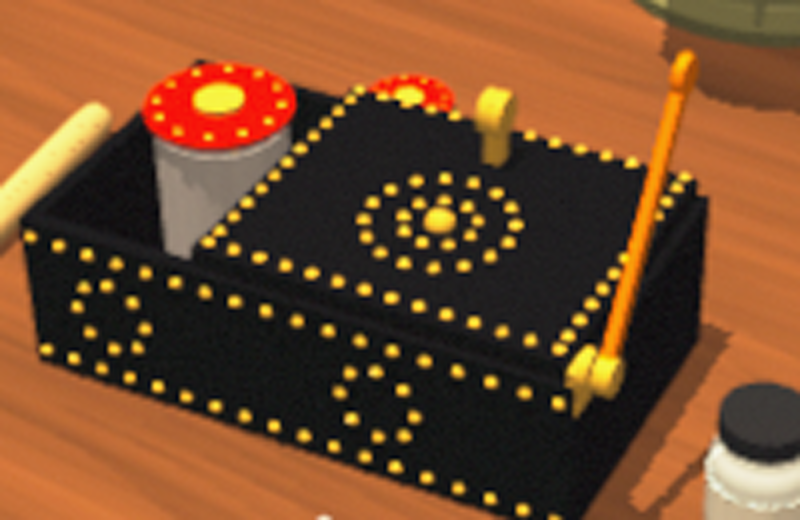

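View pics/lids.png

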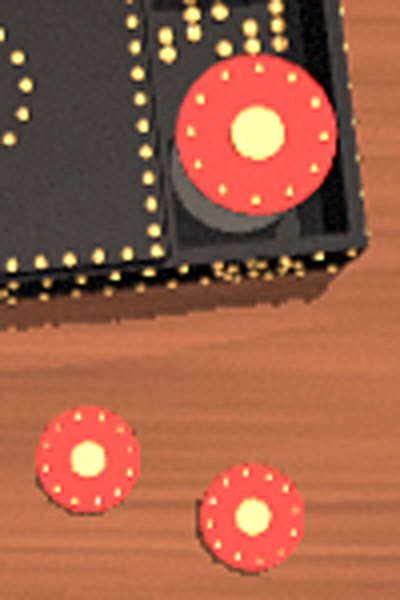

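Confirmed: the lid on the tin at top-view (384,203) is by far the largest, about 40 px against 26 px for the two on the bench. I'll fit the chest pose and the pointer angle next.

```bash
cat > h.py <<'E'
import numpy as np,pickle
from scipy.optimize import least_squares
from scipy.spatial.transform import Rotation as R
C={n:pickle.load(open(n+".pkl","rb")) for n in("scene","top")}
def proj(n,P):
    c=C[n];T=np.linalg.inv(c["pose"]);q=np.asarray(P)@T[:3,:3].T+T[:3,3]
    return np.stack([c["fx"]*q[...,0]/q[...,2]+c["cx"],c["fy"]*q[...,1]/q[...,2]+c["cy"]],-1)
def tw(p,P):
    c,s=np.cos(p[2]),np.sin(p[2]);P=np.asarray(P,float)
    return np.stack([c*P[...,0]-s*P[...,1]+p[0],s*P[...,0]+c*P[...,1]+p[1],P[...,2]],-1)
def tc(u,v):return ((u+.5)/4-.5+230,(v+.5)/4-.5+140)
def sc(u,v):return ((u+.5)/4-.5+205,(v+.5)/4-.5+190)
E
python3 - <<'E'
from h import *
obs=[("top",tc(617,252),(-30,-119,136)),("scene",sc(219,99),(-30,-119,136)),
("top",tc(690,42),(100,-180,110)),("top",tc(323,330),(-62,56,158)),("scene",sc(496,106),(-62,58,157)),
("top",tc(525,375),(-105,-62,124)),("top",tc(103,94),(88,174,124)),("scene",sc(24,230),(100,-180,110))]
def f(p):
    r=[]
    for n,uv,P in obs: r+=list(proj(n,tw(p,P))-uv)
    a,L=p[3],p[4]
    tip=(88-L*np.cos(a),193,117+L*np.sin(a))
    r+=list(proj("scene",tw(p,tip))-sc(684,68))+list(proj("top",tw(p,tip))-tc(54,230))
    r+=list(proj("scene",tw(p,(88,193,117)))-sc(606,374))
    r+=[(L-165)/3]
    return np.array(r)
s=least_squares(f,[500,50,0.05,.8,165],loss="soft_l1")
print(s.x);print(f(s.x)[:-1].reshape(-1,2).round(2))
p=s.x
print("lid",tw(p,(-30,-119,129)),"hinge",tw(p,(88,56,117)),"knob",tw(p,(-62,56,157)))
E
```

```text
[5.72116562e+02 1.02070599e+01 1.12529620e-01 9.66502230e-01
 1.68902010e+02]
[[-0.04  0.27]
 [-0.24  0.61]
 [-0.07 -1.  ]
 [-0.17  0.09]
 [ 0.69  2.59]
 [ 1.62  4.26]
 [-0.69  3.15]
 [-1.77 -2.32]
 [ 0.31  0.71]
 [ 0.12 -0.17]
 [-0.41  1.08]]
lid [ 555.66908639 -111.40905974  129.        ] hinge [653.27161375  75.73459272 117.        ] knob [504.22033064  58.89075098 157.        ]
```

Run:
```python
from h import *
obs=[("top",tc(617,252),(-30,-119,136)),("scene",sc(219,99),(-30,-119,136)),
("top",tc(690,42),(100,-180,110)),("top",tc(323,330),(-62,56,158)),("scene",sc(496,113),(-62,58,157)),
("top",tc(525,375),(-96.5,-62,124)),("top",tc(103,94),(96.5,174,124)),("top",tc(498,60),(96.5,-62,124)),("top",tc(126,414),(-96.5,174,124))]
def f(p):
    r=[]
    for n,uv,P in obs: r+=list(proj(n,tw(p,P))-uv)
    a,L=p[3],p[4]
    tip=(88-L*np.cos(a),193,117+L*np.sin(a))
    r+=list(proj("scene",tw(p,tip))-sc(684,68))+list(proj("top",tw(p,tip))-tc(54,230))
    r+=list(proj("scene",tw(p,(88,193,117)))-sc(606,374))
    r+=[(L-165)/3]
    return np.array(r)
s=least_squares(f,[500,50,0.05,.8,165],loss="soft_l1")
print(s.x);print(f(s.x)[:-1].reshape(-1,2).round(2))
p=s.x;np.save("p.npy",p)
print("lid",tw(p,(-30,-119,129)),"hinge",tw(p,(88,56,117)),"knob",tw(p,(-62,56,157)))
```

```text
[5.71314401e+02 9.76583652e+00 1.10927277e-01 9.68855134e-01
 1.68685242e+02]
[[ 0.14  0.69]
 [-0.12  0.38]
 [ 0.19 -0.56]
 [-0.03  0.41]
 [ 0.73  0.66]
 [ 1.37  1.05]
 [-0.75 -0.15]
 [-0.22 -0.65]
 [ 0.21  0.74]
 [ 0.18  0.63]
 [ 0.28 -0.15]
 [-0.52  0.87]]
lid [ 554.67207562 -111.82377247  129.        ] hinge [652.57434598  75.16324703 117.        ] knob [503.49626461  58.55825818 157.        ]
```

```bash
cat >> h.py <<'E'
def delta(st,pos,rot):
    R0=R.from_euler("xyz",st["eef_rot"]);
    d=R0.inv().apply(np.array(pos)-st["eef_pos"])/10
    return np.r_[d,(R0.inv()*R.from_euler("xyz",rot)).as_rotvec()].round(3)
E
python3 - <<'E'
from h import *
from cell import read_state
print(delta(read_state(),(554.7,-111.8,185),(np.pi,0,.111)))
E
```

```text
[ 4.4781e+01 -2.0389e+01  2.0200e+00 -1.0000e-03  0.0000e+00  3.4800e-01]
```

Emit:
servo_tool(
  series=[
    [1.5, -0.7, 0, 0, 0, 0.02],
    [4, -1.8, 0, 0, 0, 0.04],
    [7, -3.2, 0, 0, 0, 0.07],
    [10, -4.6, 0, 0, 0, 0.1],
    [13, -5.9, 0, 0, 0, 0.13],
    [16, -7.3, 0, 0, 0, 0.17],
    [19, -8.7, 0, 0, 0, 0.2],
    [22, -10, 0, 0, 0, 0.24],
    [25, -11.4, 0, 0, 0, 0.28],
    [28, -12.7, 0, 0, 0, 0.32],
  ],
  gripper=0,
  grip_force=20,
)

```text
clock: 0.93
eef_pos: [439.0, -253.7, 205.3]
eef_rot: [-3.141, 0.0, 0.137]
wrist_force: [-0.0, -0.9, -0.3]
finger_gap: 30.5
```

Run:
```python
from h import *
from cell import read_state
s=read_state();print(s);print(delta(s,(554.7,-111.8,165),(np.pi,0,.111)))
```

```text
{'clock': 0.9333, 'joints': array([-5.96220815e-01,  2.04501662e-01,  1.64066766e+00,  1.80709930e-05,
        1.29680775e+00,  8.37776685e-01]), 'qd': array([ 0.77383245,  0.13768174, -0.16497499,  0.00225536,  0.02487225,
        1.24674236]), 'effort': array([-5.78042597e+00, -4.95449781e+01, -3.33034551e+01,  8.15095101e-02,
       -2.88968714e-02, -2.61381403e+00]), 'eef_pos': array([ 439.02077687, -253.68360978,  205.3083369 ]), 'eef_rot': array([-3.14132251e+00,  2.74041537e-04,  1.36793971e-01]), 'wrist_force': array([-0.01161266, -0.86559166, -0.29726088]), 'moment': array([ 0.00521566, -0.02575702, -0.0439326 ]), 'finger_gap': 30.5339880647648}
[ 13.396 -12.477   4.031  -0.      0.      0.026]
```

Emit:
servo_tool(
  series=[
    [2.5, -2.3, 0.5, 0, 0, 0.01],
    [5, -4.6, 1.2, 0, 0, 0.02],
    [7.5, -6.9, 1.8, 0, 0, 0.028],
    [9.5, -8.9, 2.4, 0, 0, 0.028],
    [11.3, -10.5, 3, 0, 0, 0.028],
    [12.6, -11.7, 3.5, 0, 0, 0.028],
    [13.2, -12.3, 3.9, 0, 0, 0.028],
    [13.4, -12.5, 4, 0, 0, 0.028],
    [13.4, -12.5, 4, 0, 0, 0.028],
    [13.4, -12.5, 4, 0, 0, 0.028],
  ],
)

```text
clock: 1.77
eef_pos: [553.4, -113.6, 165.6]
eef_rot: [3.141, 0.0, 0.11]
wrist_force: [-0.2, -0.1, 0.7]
finger_gap: 0.5
```

Run:
```python
from h import *
from cell import *
import cv2
s=read_state();print(s["joints"],s["finger_gap"],s["wrist_force"]);print(delta(s,(554.7,-111.8,136),(np.pi,0,.111)))
for n,b in(("scene",(150,300,180,380)),("top",(130,280,300,500))):
    i=camera(n)["pixels"][:,:,::-1]
    cv2.imwrite(f"pics/{n}1.png",cv2.resize(i[b[0]:b[1],b[2]:b[3]],None,fx=4,fy=4,interpolation=2))
```

```text
[-2.67286560e-01  3.67474443e-01  1.52633670e+00 -1.57485165e-04
  1.24779718e+00  1.19332780e+00] 0.4618270655446707 [-0.15992059 -0.05226979  0.68786708]
[ 1.490e-01 -1.690e-01  2.961e+00  0.000e+00  0.000e+00 -1.000e-03]
```

View pics/scene1.png

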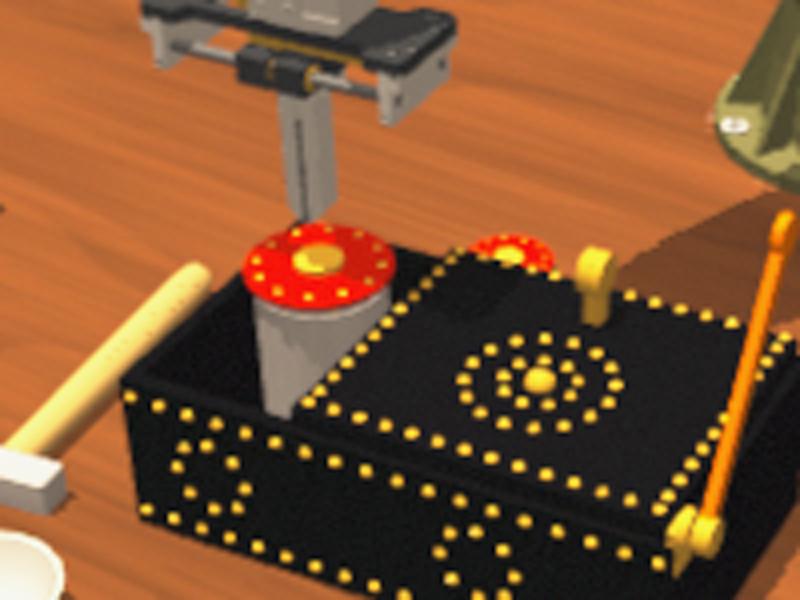

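View pics/top1.png

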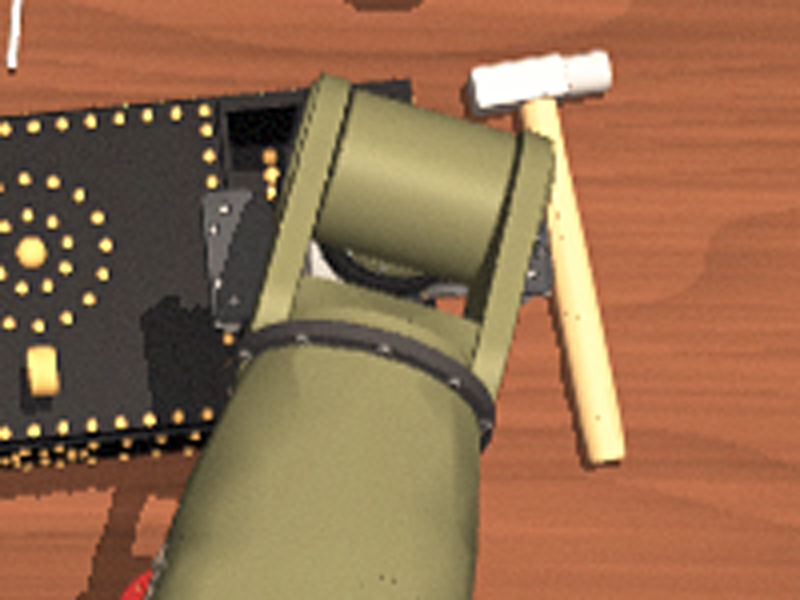

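The fingers are shut above the lid, with the tip at scene-crop (308,218) and the boss at (318,260). I'll check that the tip's projection agrees with the fit.

Run:
```python
from h import *
from cell import *
s=read_state();q=proj("scene",s["eef_pos"]);print(s["eef_pos"],(q-[180,150])*4,(proj("scene",[554.7,-111.8,136])-[180,150])*4)
print(delta(s,(554.7,-111.8,136),(np.pi,0,.111)))
```

```text
[ 553.45364069 -113.79549397  165.87157305] [312.34232666 215.98402406] [317.03047106 259.04202524]
[ 1.440e-01 -1.860e-01  2.987e+00  0.000e+00 -0.000e+00 -1.000e-03]
```

Emit:
servo_tool(
  series=[
    [0.05, -0.1, 0.6, 0, 0, 0],
    [0.1, -0.15, 1.2, 0, 0, 0],
    [0.1, -0.15, 1.8, 0, 0, 0],
    [0.1, -0.15, 2.3, 0, 0, 0],
    [0.1, -0.15, 2.6, 0, 0, 0],
    [0.1, -0.15, 2.8, 0, 0, 0],
    [0.1, -0.15, 2.9, 0, 0, 0],
    [0.1, -0.15, 3.0, 0, 0, 0],
    [0.1, -0.15, 3.1, 0, 0, 0],
    [0.1, -0.15, 3.2, 0, 0, 0],
  ],
)

```text
clock: 2.7
eef_pos: [554.8, -111.4, 133.7]
eef_rot: [3.141, -0.001, 0.111]
wrist_force: [0.2, -0.8, 2.7]
finger_gap: 0.5
```

Emit:
servo_tool(
  series=[
    [0, 0, 0.05, 0, 0, 0],
    [0, 0, 0.1, 0, 0, 0],
    [0, 0, 0.15, 0, 0, 0],
    [0, 0, 0.2, 0, 0, 0],
    [0, 0, 0.25, 0, 0, 0],
    [0, 0, 0.3, 0, 0, 0],
    [0, 0, 0.35, 0, 0, 0],
    [0, 0, 0.4, 0, 0, 0],
    [0, 0, 0.45, 0, 0, 0],
    [0, 0, 0.5, 0, 0, 0],
  ],
)

```text
clock: 3.53
eef_pos: [554.7, -111.3, 129.2]
eef_rot: [3.141, -0.0, 0.111]
wrist_force: [-5.6, 1.8, 14.2]
finger_gap: 0.4
```

Emit:
servo_tool(
  series=[
    [0, 0, 0.03, 0, 0, 0],
    [0, 0, 0.06, 0, 0, 0],
    [0, 0, 0.09, 0, 0, 0],
    [0, 0, 0.12, 0, 0, 0],
    [0, 0, 0.15, 0, 0, 0],
    [0, 0, 0.18, 0, 0, 0],
    [0, 0, 0.2, 0, 0, 0],
    [0, 0, 0.2, 0, 0, 0],
    [0, 0, 0.2, 0, 0, 0],
    [0, 0, 0.2, 0, 0, 0],
  ],
)

```text
clock: 4.37
eef_pos: [554.8, -111.3, 129.1]
eef_rot: [3.141, -0.002, 0.111]
wrist_force: [-13.3, 3.6, 26.6]
finger_gap: 0.6
```

The height stays at 129.1 mm while the force rises, so the lid is at its stop. Next I'll retreat straight up and check it.

Emit:
servo_tool(
  series=[
    [0, 0, -0.2, 0, 0, 0],
    [0, 0, -0.5, 0, 0, 0],
    [0, 0, -1.2, 0, 0, 0],
    [0, 0, -2.2, 0, 0, 0],
    [0, 0, -3.5, 0, 0, 0],
    [0, 0, -5, 0, 0, 0],
    [0, 0, -6.5, 0, 0, 0],
    [0, 0, -7.7, 0, 0, 0],
    [0, 0, -8, 0, 0, 0],
    [0, 0, -8, 0, 0, 0],
  ],
)

```text
clock: 5.2
eef_pos: [554.9, -111.4, 207.5]
eef_rot: [3.141, -0.002, 0.111]
wrist_force: [0.1, -0.1, -0.5]
finger_gap: 0.3
```

Run:
```python
from h import *
from cell import *
import cv2
s=read_state();print(s["eef_pos"])
p=np.load("p.npy");k=tw(p,(-62,56,157));print(k,delta(s,k+[0,0,50-19],(np.pi,0,.111)))
i=camera("scene")["pixels"][:,:,::-1]
cv2.imwrite("pics/scene2.png",cv2.resize(i[180:280,200:330],None,fx=6,fy=6,interpolation=2))
for z in(129,136):
  a=np.linspace(0,2*np.pi,5)
  print(z,(proj("scene",tw(p,(-30,-119,z)))-[200,180])*6)
```

```text
[ 554.9357403  -111.3836405   207.51360365]
[503.49626461  58.55825818 157.        ] [-3.236e+00 -1.746e+01  1.935e+00  1.000e-03 -2.000e-03 -0.000e+00]
129 [356.71053663 222.78379223]
136 [355.54213485 208.5153992 ]
```

View pics/scene2.png

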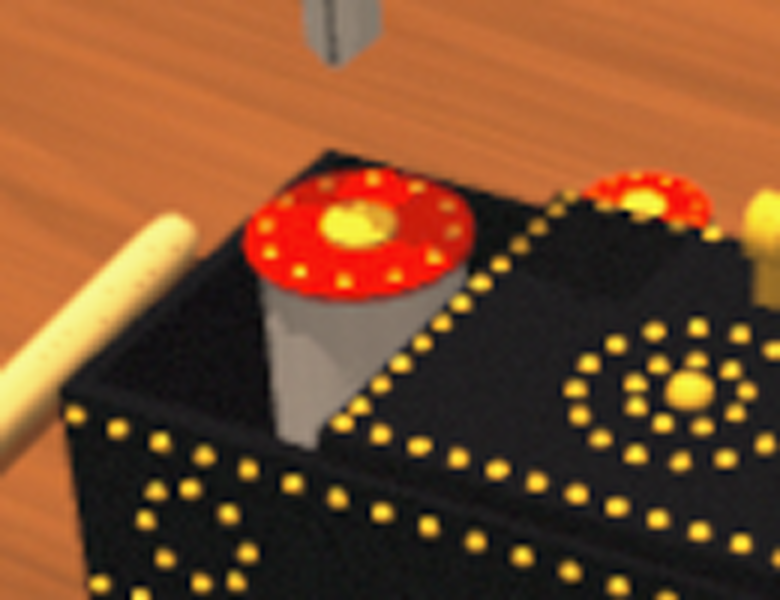

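The lid is flush on the tin and level. Its boss is at crop (358,224), against a predicted (357,223) for home and (356,209) for proud. I'll move above the knob.

Emit:
servo_tool(
  series=[
    [-0.3, -1.5, 0, 0, 0, 0],
    [-0.7, -4, 0, 0, 0, 0],
    [-1.3, -7, 0, 0, 0, 0],
    [-1.9, -10, 0.3, 0, 0, 0],
    [-2.4, -13, 0.8, 0, 0, 0],
    [-2.9, -15.5, 1.3, 0, 0, 0],
    [-3.1, -17, 1.7, 0, 0, 0],
    [-3.2, -17.5, 1.9, 0, 0, 0],
    [-3.2, -17.5, 1.9, 0, 0, 0],
    [-3.2, -17.5, 1.9, 0, 0, 0],
  ],
  gripper=6,
)

```text
clock: 6.08
eef_pos: [503.4, 58.9, 187.2]
eef_rot: [3.141, 0.001, 0.111]
wrist_force: [0.1, -0.5, 0.1]
finger_gap: 59.4
```

Run:
```python
from h import *
from cell import *
import cv2
s=read_state();print(s["eef_pos"],s["finger_gap"],s["joints"])
p=np.load("p.npy");k=tw(p,(-62,56,157));print(k,delta(s,k+[0,0,-19],(np.pi,0,.111)))
i=camera("scene")["pixels"][:,:,::-1]
cv2.imwrite("pics/scene3.png",cv2.resize(i[150:300,220:400],None,fx=4,fy=4,interpolation=2))
```

```text
[503.36035787  58.85986489 187.22301178] 59.35918756555958 [ 4.42130948e-02  2.20326491e-01  1.66488137e+00 -1.76852608e-04
  1.25694815e+00  1.50398425e+00]
[503.49626461  58.55825818 157.        ] [1.300e-02 3.100e-02 4.922e+00 0.000e+00 1.000e-03 0.000e+00]
```

View pics/scene3.png

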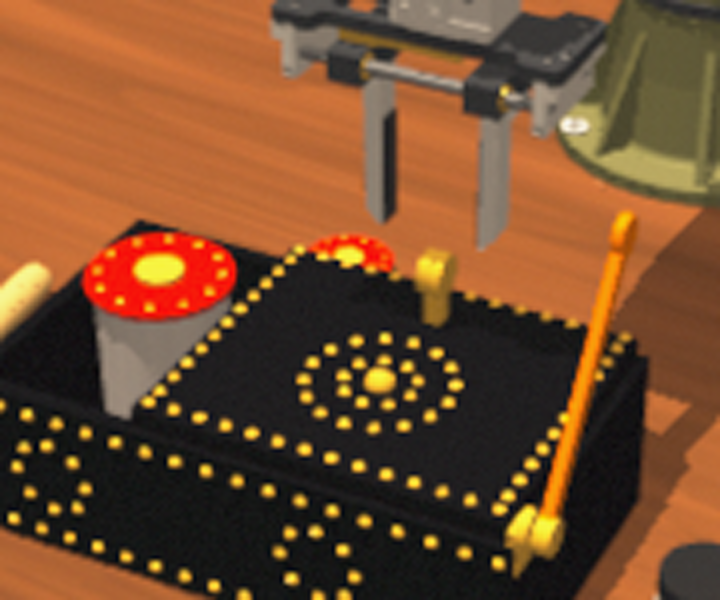

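The fingers, at (380,215) and (490,240), straddle the knob at (436,275). I'll descend and grip.

Emit:
servo_tool(
  series=[
    [0, 0, 0.7, 0, 0, 0],
    [0, 0, 1.7, 0, 0, 0],
    [0, 0, 2.8, 0, 0, 0],
    [0, 0, 3.7, 0, 0, 0],
    [0, 0, 4.4, 0, 0, 0],
    [0, 0, 4.8, 0, 0, 0],
    [0, 0, 4.9, 0, 0, 0],
    [0, 0, 4.9, 0, 0, 0],
    [0, 0, 4.9, 0, 0, 0],
    [0, 0, 4.9, 0, 0, 0],
  ],
)

```text
clock: 6.97
eef_pos: [503.7, 59.1, 138.9]
eef_rot: [3.142, -0.001, 0.111]
wrist_force: [0.1, -0.6, -0.1]
finger_gap: 59.8
```

Emit:
servo_tool(
  series=[
    [0, 0, 0, 0, 0, 0],
    [0, 0, 0, 0, 0, 0],
    [0, 0, 0, 0, 0, 0],
    [0, 0, 0, 0, 0, 0],
    [0, 0, 0, 0, 0, 0],
    [0, 0, 0, 0, 0, 0],
    [0, 0, 0, 0, 0, 0],
    [0, 0, 0, 0, 0, 0],
    [0, 0, 0, 0, 0, 0],
    [0, 0, 0, 0, 0, 0],
  ],
  gripper=0,
  grip_force=20,
)

```text
clock: 7.8
eef_pos: [503.5, 59.1, 138.4]
eef_rot: [3.142, 0.0, 0.111]
wrist_force: [1.6, 0.2, 0.4]
finger_gap: 15.8
```

Run:
```python
from h import *
from cell import *
s=read_state();print(s["eef_pos"],s["eef_rot"],s["finger_gap"],s["wrist_force"])
p=np.load("p.npy");k0=tw(p,(-62,56,157))
R0=R.from_euler("xyz",s["eef_rot"])
for a in np.r_[np.arange(.05,1.01,.05),.969]:
  k=tw(p,(88-150*np.cos(a)+40*np.sin(a),56,117+150*np.sin(a)+40*np.cos(a)))
  print(a.round(3),(R0.inv().apply(k-k0)/10).round(2))
```

```text
[503.46285653  59.07434136 138.42342109] [3.14157682e+00 3.42893781e-05 1.10850528e-01] 15.771573211639321 [1.60141589 0.21980922 0.41694894]
0.05 [ 0.22 -0.   -0.74]
0.1 [ 0.47 -0.   -1.48]
0.15 [ 0.77 -0.   -2.2 ]
0.2 [ 1.09 -0.   -2.9 ]
0.25 [ 1.46 -0.   -3.59]
0.3 [ 1.85 -0.   -4.25]
0.35 [ 2.28 -0.   -4.9 ]
0.4 [ 2.74 -0.   -5.53]
0.45 [ 3.23 -0.   -6.13]
0.5 [ 3.75 -0.   -6.7 ]
0.55 [ 4.3  -0.   -7.25]
0.6 [ 4.88 -0.   -7.77]
0.65 [ 5.48 -0.   -8.26]
0.7 [ 6.1  -0.   -8.72]
0.75 [ 6.75 -0.   -9.15]
0.8 [ 7.42 -0.   -9.55]
0.85 [ 8.11 -0.   -9.91]
0.9 [  8.81  -0.   -10.24]
0.95 [  9.53  -0.   -10.53]
1.0 [ 10.26  -0.   -10.78]
0.969 [  9.81  -0.   -10.63]
```

Emit:
servo_tool(
  series=[
    [0.22, 0, -0.74, 0, 0, 0],
    [0.47, 0, -1.48, 0, 0, 0],
    [0.77, 0, -2.2, 0, 0, 0],
    [1.09, 0, -2.9, 0, 0, 0],
    [1.46, 0, -3.59, 0, 0, 0],
    [1.85, 0, -4.25, 0, 0, 0],
    [2.28, 0, -4.9, 0, 0, 0],
    [2.74, 0, -5.53, 0, 0, 0],
    [3.23, 0, -6.13, 0, 0, 0],
    [3.75, 0, -6.7, 0, 0, 0],
  ],
)

```text
clock: 8.63
eef_pos: [541.1, 63.3, 206.0]
eef_rot: [-3.141, 0.0, 0.111]
wrist_force: [0.6, 1.0, -4.8]
finger_gap: 15.9
```

Tracking well (expected z about 205). I'll continue to about 0.9.

Emit:
servo_tool(
  series=[
    [0.55, 0, -0.55, 0, 0, 0],
    [1.13, 0, -1.07, 0, 0, 0],
    [1.73, 0, -1.56, 0, 0, 0],
    [2.35, 0, -2.02, 0, 0, 0],
    [3.0, 0, -2.45, 0, 0, 0],
    [3.67, 0, -2.85, 0, 0, 0],
    [4.36, 0, -3.21, 0, 0, 0],
    [4.7, 0, -3.38, 0, 0, 0],
    [5.06, 0, -3.54, 0, 0, 0],
    [5.06, 0, -3.54, 0, 0, 0],
  ],
)

```text
clock: 9.47
eef_pos: [591.5, 69.1, 241.0]
eef_rot: [-3.141, -0.0, 0.111]
wrist_force: [-0.6, 3.9, -2.2]
finger_gap: 16.0
```

Run:
```python
from h import *
from cell import *
import cv2
s=read_state();print(s["eef_pos"],s["eef_rot"],s["finger_gap"],s["wrist_force"])
p=np.load("p.npy");h=tw(p,(88,56,117))
g=s["eef_pos"]-18.8*R.from_euler("xyz",s["eef_rot"]).as_matrix()[:,2]*1.0
d=g-h;x=d[0]*np.cos(p[2])+d[1]*np.sin(p[2]);print("r",np.hypot(x,d[2]),"angle",np.pi-np.arctan2(d[2],x)-np.arctan2(40,150))
i=camera("scene")["pixels"][:,:,::-1]
cv2.imwrite("pics/s4full.png",i)
cv2.imwrite("pics/scene4.png",cv2.resize(i[150:300,220:400],None,fx=4,fy=4,interpolation=2))
i=camera("top")["pixels"][:,:,::-1];cv2.imwrite("pics/t4full.png",i)
cv2.imwrite("pics/top4.png",cv2.resize(i[140:290,230:425],None,fx=4,fy=4,interpolation=2))
```

```text
[591.46840842  69.05791161 241.00023118] [-3.14129307e+00 -1.43263643e-04  1.10970099e-01] 15.968300944017495 [-0.63317923  3.87129358 -2.15394666]
r 155.44440144730774 angle 0.9040673481579984
```

View pics/scene4.png

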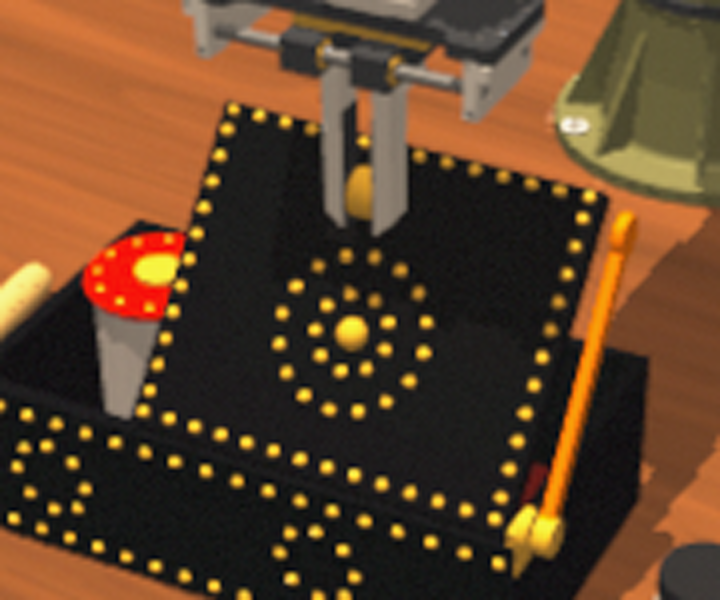

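View pics/top4.png

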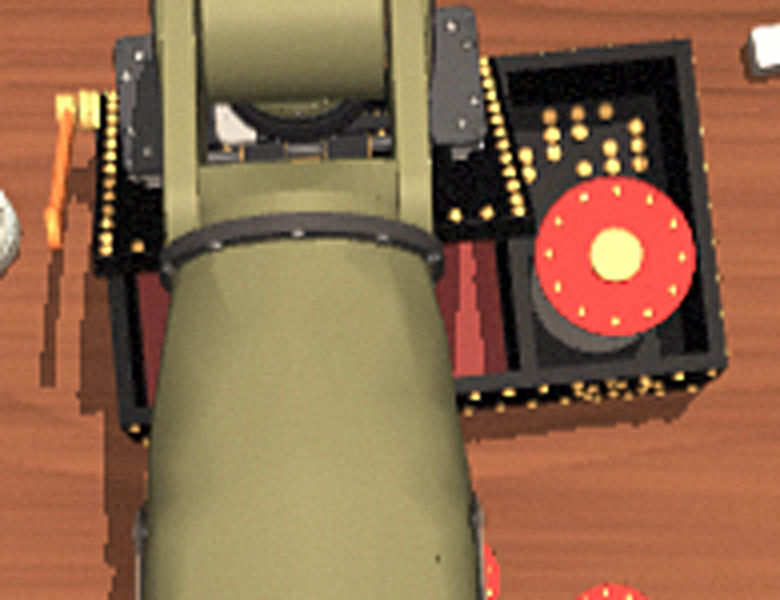

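Flap at about 0.90 by kinematics, with its edge corner at (606,196) still left of the pointer tip at (624,230). I'll enlarge the pointer region to refine the pointer angle.

Run:
```python
import cv2
s=cv2.imread("pics/s4full.png");t=cv2.imread("pics/t4full.png")
cv2.imwrite("pics/z1.png",cv2.resize(s[195:295,335:385],None,fx=6,fy=6,interpolation=2))
cv2.imwrite("pics/z2.png",cv2.resize(t[155:215,232:272],None,fx=10,fy=10,interpolation=2))
```

```text
(no output)
```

View pics/z1.png

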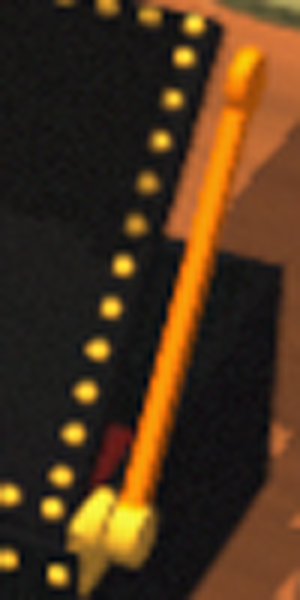

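View pics/z2.png

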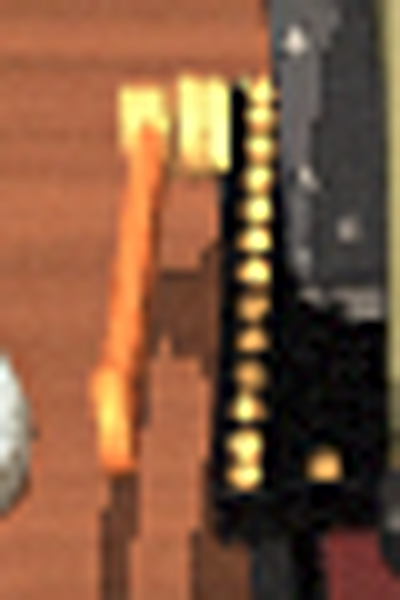

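Run:
```python
from h import *
p=np.load("p.npy")
S=lambda u,v:((u+.5)/6-.5+335,(v+.5)/6-.5+195)
T=lambda u,v:((u+.5)/10-.5+232,(v+.5)/10-.5+155)
def pt(p,a,r,y,n): return tw(p,(88-r*np.cos(a)+n*np.sin(a),y,117+r*np.sin(a)+n*np.cos(a)))
def ff(q):
    a,r1,r2,y=q[:4]
    return np.concatenate([proj("scene",pt(p,a,r1,y,8))-S(195,24),proj("scene",pt(p,a,r2,y,8))-S(52,508),
      proj("top",pt(p,a,r1,y,8))-T(245,478),proj("top",pt(p,a,r2,y,8))-T(262,88),[0]])
s=least_squares(ff,[.9,178,0,166]);print(s.x,s.fun.round(2))
def fp(q,L0=None):
    a,L,y=q
    r=[proj("scene",pt(p,a,L,y,0))-S(245,80),proj("top",pt(p,a,L,y,0))-T(115,418)]
    # bar point at v=480 in scene; u residual
    b=proj("scene",np.array([pt(p,a,x,y,0) for x in np.linspace(0,170,171)]))
    for u,v in((140,480),(212,200),(232,120)):
        U,V=S(u,v);r.append([np.interp(V,b[::-1,1][::-1] if b[0,1]<b[-1,1] else b[::-1,1],b[:,0] if b[0,1]<b[-1,1] else b[::-1,0])-U])
    return np.concatenate(r+[[(y-193)/1.5]]+([[(L-L0)]] if L0 else []))
for L0 in(None,165,160,153):
    s=least_squares(fp,[.97,165,193],args=(L0,));print(L0,s.x,s.fun.round(2))
```

```text
[  0.87566274 182.37769119   1.51327041 166.47641225] [ 0.01 -0.01  0.09  0.35  0.07 -0.02  0.19  0.78  0.  ]
None [  0.97674421 167.33362782 192.81554629] [-0.03 -0.11  0.39 -0.2   0.05  0.22  0.37 -0.12]
165 [  0.97285105 165.4452251  192.7696132 ] [-0.19  0.77  0.5  -0.29  0.04  0.27  0.43 -0.15  0.45]
160 [  0.96445823 161.40031927 192.67045987] [-0.54  2.67  0.73 -0.48  0.02  0.37  0.57 -0.22  1.4 ]
153 [  0.95261478 155.74075199 192.53040704] [-1.05  5.33  1.05 -0.79 -0.01  0.51  0.76 -0.31  2.74]
```

The flap measures 0.904 kinematically and about 0.88 from the image, and the pointer fits at about 0.975. I'll step up to about 0.975 and then do a joint calibrated comparison.

Emit:
servo_tool(
  series=[
    [0.2, 0, -0.08, 0, 0, 0],
    [0.5, 0, -0.2, 0, 0, 0],
    [0.8, 0, -0.32, 0, 0, 0],
    [1.02, 0, -0.4, 0, 0, 0],
    [1.02, 0, -0.4, 0, 0, 0],
    [1.02, 0, -0.4, 0, 0, 0],
    [1.02, 0, -0.4, 0, 0, 0],
    [1.02, 0, -0.4, 0, 0, 0],
    [1.02, 0, -0.4, 0, 0, 0],
    [1.02, 0, -0.4, 0, 0, 0],
  ],
)

```text
clock: 10.4
eef_pos: [601.3, 70.2, 244.9]
eef_rot: [-3.141, -0.0, 0.111]
wrist_force: [-0.6, 4.2, -3.4]
finger_gap: 15.9
```

Run:
```python
from h import *
from cell import *
import cv2
s=read_state();e=s["eef_pos"];print(e,s["eef_rot"],s["finger_gap"],s["wrist_force"])
d=e-[503.46,59.07,138.42];print("chord angle",2*np.arcsin(np.linalg.norm(d)/2/155.24), "dir angle",2*(np.pi/2-np.arctan2(d[2],np.hypot(d[0],d[1]))-np.arctan2(40,150)))
S=camera("scene")["pixels"][:,:,::-1];T=camera("top")["pixels"][:,:,::-1]
cv2.imwrite("pics/s5full.png",S);cv2.imwrite("pics/t5full.png",T)
cv2.imwrite("pics/z5s.png",cv2.resize(S[190:290,310:390],None,fx=6,fy=6,interpolation=2))
cv2.imwrite("pics/z5t.png",cv2.resize(T[155:215,232:272],None,fx=10,fy=10,interpolation=2))
S0=cv2.imread("pics/scene0.png");T0=cv2.imread("pics/top0.png")
cv2.imwrite("pics/z0s.png",cv2.resize(S0[190:290,310:390],None,fx=6,fy=6,interpolation=2))
cv2.imwrite("pics/z0t.png",cv2.resize(T0[155:255,232:272],None,fx=6,fy=6,interpolation=2))
```

```text
[601.33411402  70.18547689 244.9348864 ] [-3.14122097e+00 -1.81038742e-04  1.10913304e-01] 15.935630773005256 [-0.63220438  4.21233772 -3.38067724]
chord angle 0.9724182553228202 dir angle 0.9714761937929581
```

View pics/z5s.png

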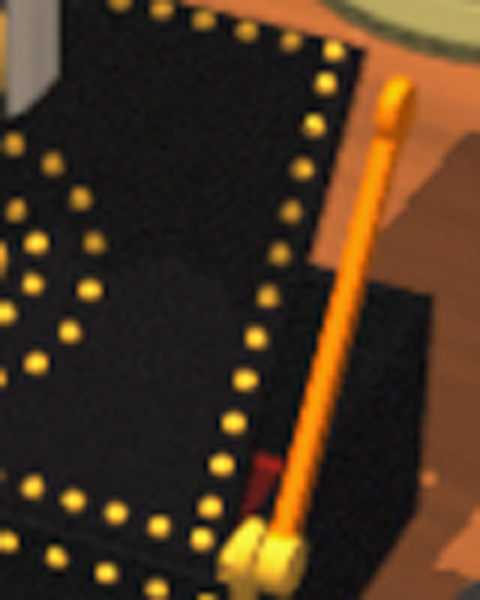

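View pics/z5t.png

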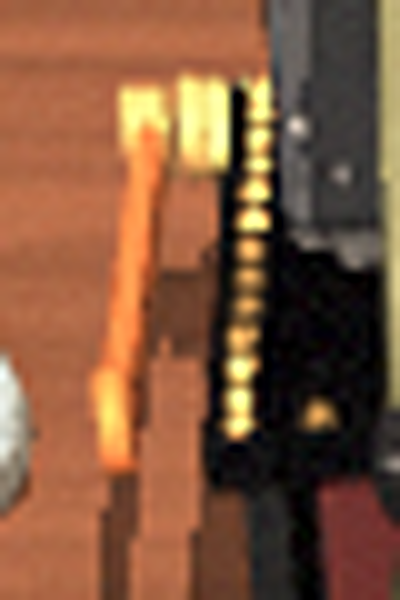

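View pics/z0s.png

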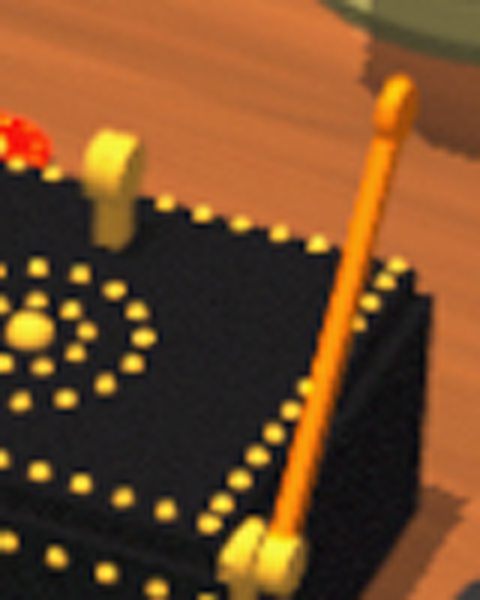

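View pics/z0t.png

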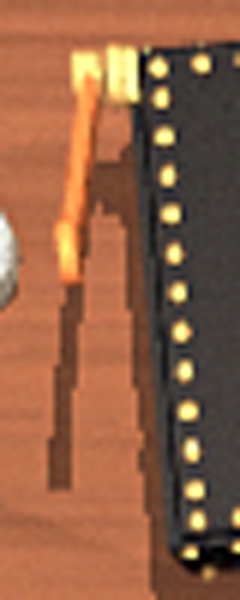

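```bash
cat > ba.py <<'E'
from h import *
p0=np.load("p.npy")
A=lambda u,v:((u+.5)/6-.5+310,(v+.5)/6-.5+190)
B=lambda u,v:((u+.5)/6-.5+335,(v+.5)/6-.5+195)
T0=lambda u,v:((u+.5)/6-.5+232,(v+.5)/6-.5+155)
T=lambda u,v:((u+.5)/10-.5+232,(v+.5)/10-.5+155)
def pj(n,P,w):
    c=C[n];M=c["pose"];q=(np.asarray(P)-M[:3,3]-w[:3])@M[:3,:3]
    q=R.from_rotvec(w[3:]/1000).apply(q)
    return np.stack([c["fx"]*q[...,0]/q[...,2]+c["cx"],c["fy"]*q[...,1]/q[...,2]+c["cy"]],-1)
def pt(p,a,r,y,n): return tw(p,(88-r*np.cos(a)+n*np.sin(a),y,117+r*np.sin(a)+n*np.cos(a)))
base=[("top",tc(617,252),(-30,-119,136)),("scene",sc(219,99),(-30,-119,136)),("top",tc(690,42),(100,-180,110)),("top",tc(323,330),(-62,56,158)),("scene",sc(496,113),(-62,58,157))]
def f(q,kin,camS,Lp):
    p=q[:3];w={"scene":q[3:9],"top":q[9:15]};r1,r2,y,n,a1,a2,ap,L,yp,k=q[15:25]
    r=[pj(m,tw(p,P),w[m])-uv for m,uv,P in base]
    for a,m,rr,uv in((0,"scene",r1,A(398,265)),(0,"scene",r2,A(209,523)),(0,"top",r2,T0(158,67)),(0,"top",r1,T0(197,520)),
      (a1,"scene",r1,B(195,24)),(a1,"scene",r2,B(52,508)),(a1,"top",r1,T(245,478)),
      (a2,"scene",r1,A(334,50)),(a2,"scene",r2,A(202,538)),(a2,"top",r1,T(238,430))):
        r.append(pj(m,pt(p,a,rr,y,n),w[m])-uv)
    r+=[pj("scene",pt(p,ap,L,yp,0),w["scene"])-A(395,107),pj("top",pt(p,ap,L,yp,0),w["top"])-T(115,418)]
    b=pj("scene",np.array([pt(p,ap,x,yp,0) for x in np.linspace(0,170,171)]),w["scene"])
    o=np.argsort(b[:,1])
    for u,v in((287,520),(362,240)):
        U,V=A(u,v);r.append([np.interp(V,b[o,1],b[o,0])-U])
    r.append((q[3:15]/camS)*.5)
    r.append([n-8,(yp-193)/1,(L-165)/Lp,(a2-a1-.069)/.004,(a1-.9035)/kin])
    return np.concatenate(r)
if __name__=="__main__":
  for kin in(.01,1):
   for camS in(.05,2):
    for Lp in (1,5):
     s=least_squares(f,np.r_[p0[:3],np.zeros(12),180,2,166,8,.9,.97,.97,165,193,0],args=(kin,camS,Lp),loss="soft_l1")
     print(kin,camS,Lp,"a1,a2,ap,L,yp",s.x[19:24].round(3),"d",(s.x[21]-s.x[20]).round(3),"studs",s.x[15:19].round(1),"cost",s.cost.round(2))
  print(f(s.x,kin,camS,Lp).round(2))
E
python3 ba.py
```

```text
0.01 0.05 1 a1,a2,ap,L,yp [  0.884   0.952   0.976 165.399 193.04 ] d 0.024 studs [181.6   1.1 166.4   7.9] cost 5.14
0.01 0.05 5 a1,a2,ap,L,yp [  0.882   0.95    0.978 167.586 193.062] d 0.028 studs [181.9   1.6 166.4   7.9] cost 4.64
0.01 2 1 a1,a2,ap,L,yp [  0.88    0.948   0.973 165.179 193.141] d 0.024 studs [180.2  -0.4 166.6   7.5] cost 3.54
0.01 2 5 a1,a2,ap,L,yp [  0.88    0.948   0.973 166.14  193.15 ] d 0.026 studs [180.6  -0.  166.6   7.6] cost 3.45
1 0.05 1 a1,a2,ap,L,yp [  0.868   0.937   0.969 165.447 193.077] d 0.032 studs [181.9   1.9 166.4   8.3] cost 3.2
1 0.05 5 a1,a2,ap,L,yp [  0.866   0.935   0.972 168.165 193.096] d 0.037 studs [182.2   2.3 166.4   8.3] cost 2.51
1 2 1 a1,a2,ap,L,yp [  0.863   0.932   0.965 165.226 193.14 ] d 0.033 studs [180.3   0.2 166.5   7.9] cost 1.18
1 2 5 a1,a2,ap,L,yp [  0.862   0.931   0.966 166.451 193.151] d 0.035 studs [180.7   0.6 166.5   8. ] cost 1.02
[-0.02  0.37 -0.22 -0.25  0.07 -0.87 -0.19  0.03  0.62 -0.04 -0.08 -0.01
 -0.01 -0.06  0.02  0.2  -0.21  0.25 -0.02  0.15 -0.08 -0.05  0.07  0.19
  0.15  0.05 -0.15  0.2   0.04 -0.27  0.1   0.12  0.24 -0.03  0.   -0.21
  0.11  0.07 -0.15  0.14 -0.02 -0.2  -0.11 -0.07  0.06  0.11 -0.07  0.13
 -0.03  0.15  0.29 -0.07 -0.04]
```

The joint image fit, with residuals around 0.2 px, puts the flap 0.033 rad below the pointer. The kinematic estimate (0.972) suggests almost none, so the knob probably sits slightly off in the pads. I trust the direct image comparison, so I'll step up by that amount and measure again.

Emit:
servo_tool(
  series=[
    [0.1, 0, -0.04, 0, 0, 0],
    [0.2, 0, -0.08, 0, 0, 0],
    [0.35, 0, -0.13, 0, 0, 0],
    [0.48, 0, -0.17, 0, 0, 0],
    [0.48, 0, -0.17, 0, 0, 0],
    [0.48, 0, -0.17, 0, 0, 0],
    [0.48, 0, -0.17, 0, 0, 0],
    [0.48, 0, -0.17, 0, 0, 0],
    [0.48, 0, -0.17, 0, 0, 0],
    [0.48, 0, -0.17, 0, 0, 0],
  ],
)

```text
clock: 11.33
eef_pos: [606.0, 70.7, 246.5]
eef_rot: [-3.141, 0.0, 0.111]
wrist_force: [-1.7, 4.5, -3.6]
finger_gap: 15.9
```

Run:
```python
from h import *
from cell import *
import cv2
s=read_state();e=s["eef_pos"];print(e,s["finger_gap"],s["wrist_force"],s["moment"])
d=e-[503.46,59.07,138.42];print("chord angle",2*np.arcsin(np.linalg.norm(d)/2/155.24), "dir angle",2*(np.pi/2-np.arctan2(d[2],np.hypot(d[0],d[1]))-np.arctan2(40,150)))
S=camera("scene")["pixels"][:,:,::-1];T=camera("top")["pixels"][:,:,::-1]
cv2.imwrite("pics/s6full.png",S);cv2.imwrite("pics/t6full.png",T)
cv2.imwrite("pics/z6s.png",cv2.resize(S[190:290,310:390],None,fx=6,fy=6,interpolation=2))
cv2.imwrite("pics/z6t.png",cv2.resize(T[155:215,232:272],None,fx=10,fy=10,interpolation=2))
cv2.imwrite("pics/z6k.png",cv2.resize(S[150:230,260:360],None,fx=6,fy=6,interpolation=2))
```

```text
[606.02986512  70.66769531 246.53425015] 15.853144623710246 [-1.68063936  4.47570317 -3.64019697] [0.89180146 0.50446532 0.04098352]
chord angle 1.0046000753030049 dir angle 1.0033157317878976
```

View pics/z6s.png

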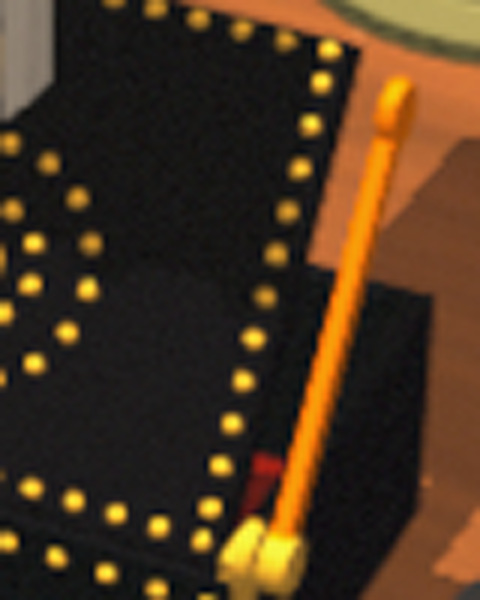

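View pics/z6t.png

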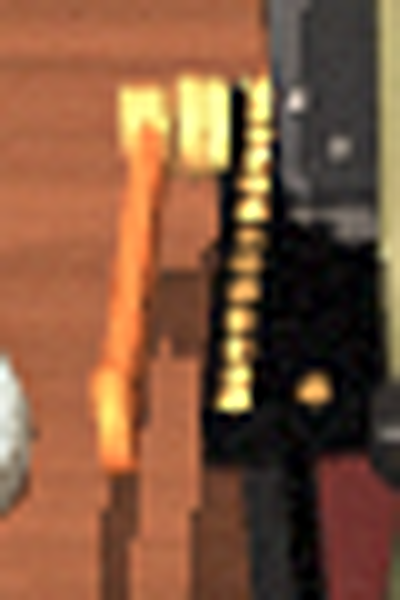

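View pics/z6k.png

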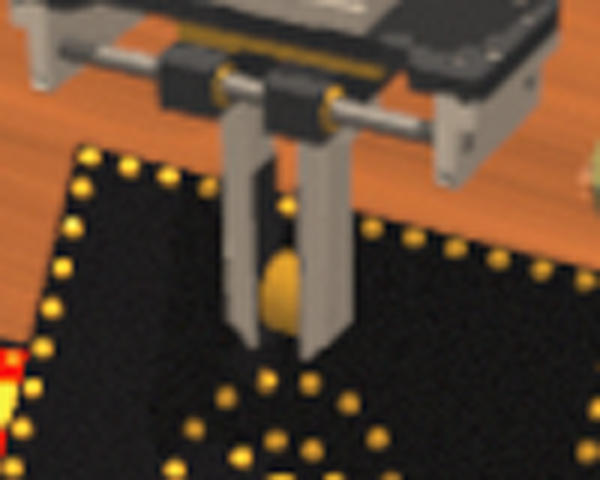

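```bash
cat > ba2.py <<'E'
from ba import *
def g(q,camS,Lp,D):
    r=[f(q[:25],1,camS,Lp)]
    p=q[:3];w={"scene":q[3:9],"top":q[9:15]};r1,r2,y,n=q[15:19];a3=q[25]
    for m,rr,uv in D: r.append(pj(m,pt(p,a3,rr if 0 else (r1 if rr==1 else r2),y,n),w[m])-uv)
    return np.concatenate(r)
def run(D):
  for camS in(.05,1,2):
   for Lp in(1,5):
    s=least_squares(g,np.r_[p0[:3],np.zeros(12),180,2,166,8,.9,.97,.97,165,193,0,.98],args=(camS,Lp,D),loss="soft_l1")
    x=s.x;print(camS,Lp,"a1,a2,a3",x[[19,20,25]].round(3),"ap,L",x[[21,22]].round(3),"d",(x[21]-x[25]).round(3),"last",s.fun[-len(D)*2:].round(2))
if __name__=="__main__":
  D=[("scene",1,A(330,48)),("scene",2,A(202,539)),("top",1,T(234,402))]
  run(D); print("scene only"); run(D[:2]); print("top only"); run(D[2:])
E
python3 ba2.py
```

```text
0.05 1 a1,a2,a3 [0.868 0.937 0.968] ap,L [  0.968 165.45 ] d -0.0 last [-0.02  0.26 -0.13  0.26  0.21 -0.02]
0.05 5 a1,a2,a3 [0.867 0.935 0.967] ap,L [  0.972 168.183] d 0.005 last [ 0.01  0.24 -0.21  0.22  0.18 -0.03]
1 1 a1,a2,a3 [0.864 0.933 0.965] ap,L [  0.966 165.248] d 0.001 last [-0.01  0.14 -0.13  0.13  0.09 -0.01]
1 5 a1,a2,a3 [0.863 0.932 0.964] ap,L [  0.967 166.563] d 0.003 last [ 0.01  0.14 -0.18  0.12  0.08 -0.02]
2 1 a1,a2,a3 [0.863 0.932 0.964] ap,L [  0.965 165.223] d 0.0 last [-0.02  0.11 -0.11  0.11  0.08 -0.01]
2 5 a1,a2,a3 [0.863 0.931 0.964] ap,L [  0.966 166.415] d 0.002 last [-0.    0.12 -0.15  0.11  0.08 -0.01]
scene only
0.05 1 a1,a2,a3 [0.868 0.937 0.967] ap,L [  0.969 165.449] d 0.001 last [-0.01  0.26 -0.14  0.26]
0.05 5 a1,a2,a3 [0.867 0.935 0.966] ap,L [  0.972 168.165] d 0.005 last [-0.01  0.24 -0.22  0.22]
1 1 a1,a2,a3 [0.864 0.933 0.965] ap,L [  0.966 165.248] d 0.001 last [-0.01  0.14 -0.14  0.13]
1 5 a1,a2,a3 [0.863 0.932 0.965] ap,L [  0.967 166.564] d 0.002 last [-0.01  0.14 -0.18  0.12]
2 1 a1,a2,a3 [0.863 0.932 0.964] ap,L [  0.965 165.222] d 0.001 last [-0.01  0.11 -0.11  0.11]
2 5 a1,a2,a3 [0.863 0.931 0.964] ap,L [  0.966 166.415] d 0.002 last [-0.01  0.12 -0.16  0.1 ]
top only
0.05 1 a1,a2,a3 [0.868 0.937 0.968] ap,L [  0.969 165.448] d 0.001 last [ 0.22 -0.03]
0.05 5 a1,a2,a3 [0.866 0.934 0.966] ap,L [  0.972 168.182] d 0.006 last [ 0.19 -0.02]
1 1 a1,a2,a3 [0.864 0.932 0.965] ap,L [  0.966 165.251] d 0.001 last [ 0.09 -0.01]
1 5 a1,a2,a3 [0.863 0.932 0.964] ap,L [  0.967 166.6  ] d 0.003 last [ 0.09 -0.01]
2 1 a1,a2,a3 [0.863 0.932 0.964] ap,L [  0.965 165.226] d 0.001 last [ 0.09 -0.01]
2 5 a1,a2,a3 [0.862 0.931 0.963] ap,L [  0.966 166.451] d 0.003 last [ 0.09 -0.01]
```

Run:
```python
from h import *
from cell import read_state
p=np.load("p.npy");s=read_state()
F=lambda P:((proj("scene",P)-[260,150])*6).round(0)
for a in(.93,.965,1.003):
  k=(88-150*np.cos(a)+40*np.sin(a),49,117+150*np.sin(a)+40*np.cos(a));print(a,tw(p,k),F(tw(p,k)))
g=s["eef_pos"]+[0,0,18.8];print(g,F(g),F(s["eef_pos"]), F(g+[0,0,14]),F(g-[0,0,14]))
```

```text
0.93 [596.09302581  61.828814   261.15635042] [283. 288.]
0.965 [601.1415301   62.39113917 263.08401251] [276. 290.]
1.003 [606.69496602  63.0097059  264.97423402] [268. 293.]
[606.02978959  70.68916253 265.34548815] [287. 297.] [288. 342.] [287. 263.] [288. 330.]
```

Both views now agree: the pointer-minus-flap difference is 0.000 to 0.006 rad. I'll take one last full look before handing in.

View pics/s6full.png

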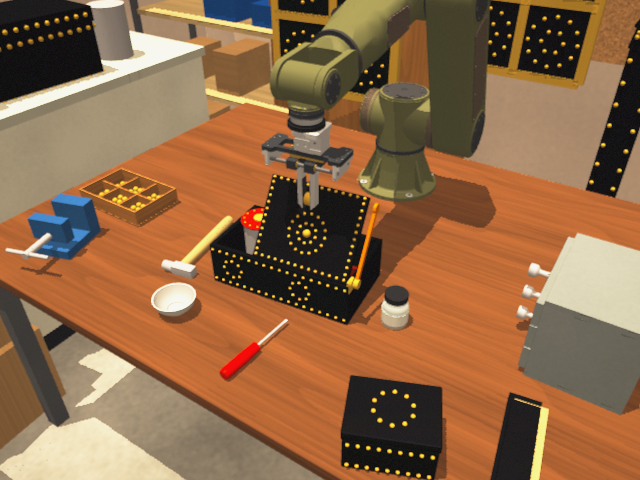

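View pics/t6full.png

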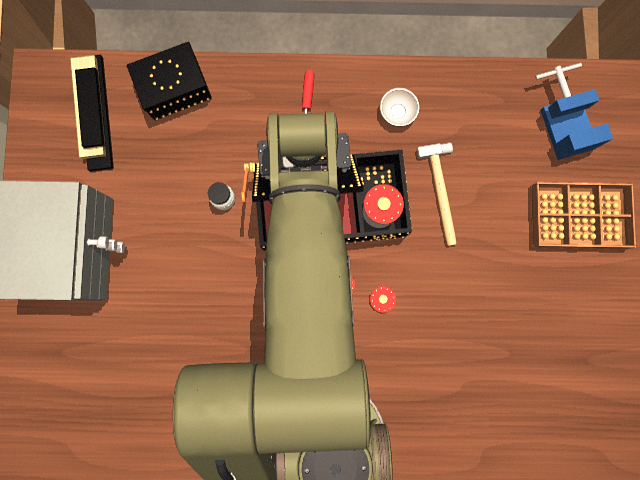

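The flap is held up by the knob at scene (308,205) and lies along the pointer. In the top view the lid is home at (384,205), the hammer at (440,195) and jar at (221,196) haven't moved, and neither has the pointer.

Run:
```python
from cell import *
s=read_state();print(s["clock"],s["eef_pos"],s["finger_gap"],s["wrist_force"])
print(sign_off())
```

```text
11.4333 [606.02978959  70.68916253 246.54548815] 16.014526112385315 [-1.58628118  5.25467422 -4.031921  ]
the job is handed in; nothing more can be done
None
```

I pressed the large red lid home on the tin, then swung the flap up by its knob to the orange pointer. I handed in at about 11.4 s with the fingers still holding it.

- **Lid:** the fingertips stopped at 129.1 mm while the push rose to about 27 N, and the picture afterwards matched the "home" height, with the lid level.
- **Flap:** the joint fit over both cameras puts it at about 0.965 rad. The pointer reads about 0.966 to 0.972 rad, so they differ by 0.006 rad or less.
- **Grip:** the finger gap was 16 mm, which is the knob's thickness, and the wrist force was under 7 N.
- **Left alone:** the hammer, varnish jar and pointer look unmoved in the last pictures.

**One check disagreed:** the flap angle worked out from the arm's own motion came to 1.004 rad, a steady 0.04 rad above the camera value. I think the knob sits slightly off-centre in the pads, but I didn't confirm that. I went by the cameras because they compare the flap and pointer directly.

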